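Slide the syrup bottle home into the rack

TASK

A tall, full syrup bottle has been left out on the worktop in front of the two-stall bottle rack. Without gripping or lifting it, push it gently with the fingertips so that it slides upright across the worktop, without tipping, into the empty stall of the rack until it stands fully home against the back plate, then move clear. Leave everything else where it stands.

Things in the scene. Friction and masses are not known exactly. Their poses are not given: they have to be found in the camera images.
- bottle: The syrup bottle left out: round amber glass, paper label, steel cap, 220 mm tall, 60 mm in diameter up to 80 mm, tapering to a 26 mm wide neck (31 mm cap) above 140 mm; 0.35 to 0.7 kg. Origin: centre of its underside, z up. Loose on the bare worktop (z = 0). Pushed within about 35 mm of the worktop it slides; pushed higher it tips. A gripper body leaning over it would strike its upper part.
- rack: Fixed aluminium rack, two stalls side by side, open at the top and on the robot's side, no floor. Origin: on the worktop midway between the two standing places, which lie at y = +65 and -65 mm in its frame. Its x axis points into the stalls. Stalls are 80 mm wide, walls 50 mm high, from x = -22 mm (mouth) to the back plate; a 50 mm wide block parts them. Its yaw varies.
- rack_back (a point): Point on the worktop at the front face of the rack's back plate, midway between the stalls: x = +31 mm in the rack's frame. The plate is 70 mm high, 270 mm wide and 6 mm thick; the outer side walls are 10 mm thick.
- free_spot: Flat dark disc, 52 mm across and flush with the worktop (offers no resistance), marking the standing place of the empty stall, left or right. Origin: its centre, where the bottle's underside is centred when home, 1 mm short of touching the back plate. Axes parallel to the rack's: x towards the back plate.
- dredger: Aluminium sugar dredger, 135 mm tall, 62 mm in diameter, standing loose in the occupied stall. Origin: centre of its underside. Leave alone.
- nozzle: Steel piping nozzle, cone 55 mm tall, 44 mm wide at the foot, loose to the right of the rack's mouth. Origin: centre of its underside. Leave alone.
- bun: Round bun, 74 mm wide, 48 mm tall, loose, well to the left of the bottle. Origin: centre of its underside. Leave alone.
- bowl: Steel bowl, 120 mm wide, 55 mm tall, loose, left of the rack. Origin: centre of its underside. Leave alone.
- cup: White plastic cup, 70 mm wide, 80 mm tall, loose, right of the rack. Origin: centre of its underside. Leave alone.
- scraper: Flat spatula with a red handle lying on the worktop, well to the right of the bottle. Origin: under its middle. Leave alone.
- jam_jar: Jam jar, 72 mm wide, 90 mm tall, loose, behind the rack's back plate. Origin: centre of its underside. Leave alone.

How it is judged (in metres and radians):
At the end, for the whole second after the job is handed in: The bottle stands upright (within 3 degrees) and still on the worktop in the empty stall, within about 10 mm of touching the back plate and between the side walls; every other loose thing is within 20 mm of where it was (x of bottle in the frame of free_spot between -0.01 and 0.008 m and y of bottle in the frame of free_spot between -0.014 and 0.014 m and angle between bottle's own z axis and vertical below 0.06 rad and height (world z) of bottle below 0.006 m and linear speed of bottle below 0.01 m/s and distance of each of dredger, nozzle, bun, bowl, cup, scraper, jam_jar from where it was at the start of the episode below 0.02 m).
It fails at once if the bottle is lifted off the worktop (12 mm) (height (world z) of bottle above 0.012 m).
It fails at once if the bottle tips by more than about 14 degrees (angle between bottle's own z axis and vertical above 0.25 rad).
It fails at once if the bottle is gripped, or pushed with more than 20 N (contact force between the fingers and bottle above 20 N).
It fails at once if any other loose thing is displaced by more than 20 mm (distance of any of dredger, nozzle, bun, bowl, cup, scraper, jam_jar from where it was at the start of the episode above 0.02 m).
It also fails if it takes over 67 s, if anything falls off the work surface, if the arm or the gripper's body presses on something with over 40 N, if the wrist force passes 120 N, or if a joint passes its speed limit or range.

ROBOT

A 7-joint arm with a two-finger parallel gripper is mounted at the origin on the work surface. World frame = base frame: x ahead of the robot, y to its left, z up, the work surface at z = 0. Lengths are in m, angles in degrees, forces in N, time in s.
With the tool pointing down it reaches from about 0.425 to 0.875 m from the base axis. Payload 4.7 kg.
Tool frame: the origin (TCP) lies at the very end of the fingers, on their centre line; the grasp point (between the pads) lies 19 mm behind it; z points along the fingers, y is the line along which they close (so a half turn about z gives the same grasp; the last joint's range is limited). The gripper opens to 87 mm and grips with 3 to 60 N. Pads are 19 mm wide; open, the fingers measure 117 mm over their backs; the gripper's body (75 mm by 190 mm) begins 51 mm behind the grasp point.
Start: joints at [-62.217, 18.392, -4.016, 83.108, 1.295, 78.541, -3.26], TCP at [0.295, 0.579, 0.223] pointing down, gripper open.
Joint ranges: [-163.93, 163.93], [-17.29, 119.83], [-79.2, 71.16], [3.27, 140.29], [-89.18, 269.18], [5.43, 117.66], [-154.24, 154.24]. Speed limits (degrees/s): [147.25, 147.25, 180, 180, 180, 180, 180].

INTERFACE

Orientations are given as [roll, pitch, yaw] about the fixed x, y, z axes, in that order (R = Rz(yaw) Ry(pitch) Rx(roll)).
In Python, from cell import telemetry, cams, env gives the robot as it stands.
- The arm moves only by the tool arm_command, never from a script. Its argument "series" is text: rows parted by semicolons, each of 5 numbers parted by spaces: the shift along the tool's x, y, z in mm, then the turn about the tool's z in rad, then the closure in counts, from 0 (fully open) to 255 (shut). A call has 1 to 20 rows; each row shifts and turns the commanded pose from where the row before left it, along the tool's axes as they then stand; what a row does not reach is not made up. A row lasts 1/12 s, in which the tool goes at most 41.7 mm and 7.16 degrees, less where a joint would pass 70% of its speed; a pose out of reach is approached as far as the arm can. A call is refused whole if a number of a shift passes 41.7 or a number of a turn 0.125, either way. A call with a gripper value outside its range is refused whole. The fingers move at their own pace and stop on an object; "squeeze" is the grip in N (left out, the last holds). Time passes only in rows, so rows that do not move let the fingers close. It gives the time, the measured TCP pose, the force, the opening and the grip force at its end, in the units of the state.
- telemetry.get_obs(): the state, without advancing time (a new reading comes with each control period).
- cams.read_camera(name): name is "scene" or "top"; returns the picture (400x640x3 uint8, blue, green, red); there is no depth.
- cams.calibration(name): a dict with "K" (3x3 intrinsics, pixels), "origin" and "rotation" of the camera in the world. Camera axes: x right, y down, z forward; pixel columns grow to the right and rows downward; lengths in m; the calibration is good to about 2 mm. A picture is of the moment at which its call begins. calibration takes no time and is no camera call.
- env.sign_off(): hands the job in; it is judged then, once.
The state is a dict: "time_s": time; "qpos": joint angles; "joint_velocities": joint speeds; "effort": joint torques, N m; "tool_pos": TCP position; "tool_rot": TCP orientation; "force": force on the tool from outside, world axes, zero at the start; "wrist_torque": the same for the moment, N m; "grip_width": finger opening in m; "grasp_force": force on a finger pad.
Only numpy, scipy, OpenCV 4.12 (cv2) and the standard library are available. Lean on these libraries where they do the work, as an engineer would, in place of code of your own. Each camera call takes 0.05 s, during which the arm holds its last target. There are 200 camera calls.

## Working session

There is one attempt and no reset: what is moved stays moved. The work goes in short steps, Python scripts to look and compute and a tool call to move; the robot and the scene stay as the last step left them, time stands still between calls to the robot, and variables do not carry over. Pictures are saved under pics/ and viewed, at most 10 in all, crops included, and the job is handed in when it is done.

Besides the shell and the picture viewer there is one more tool, called as name(argument=value, ...) on one line, values as JSON. arm_command: Moves the arm, as the interface text tells. Its arguments: {"type":"object","properties":{"series":{"type":"string"},"squeeze":{"type":"number"}},"required":["series"]}

```bash
mkdir -p pics
python3 - <<'E'
from cell import telemetry, cams, env
import cv2
for n in("scene","top"):
    cv2.imwrite(f"pics/{n}0.png",cams.read_camera(n)); c=cams.calibration(n); print(n,c)
o=telemetry.get_obs(); print({k:o[k] for k in("time_s","tool_pos","tool_rot","force","grip_width")})
E
```

```text
scene {'K': array([[433.83367603,   0.        , 324.20032397],
       [  0.        , 433.83367603, 198.40078632],
       [  0.        ,   0.        ,   1.        ]]), 'origin': array([ 1.40873532, -0.35471236,  0.84765371]), 'rotation': array([-131.94133742,   -1.23704194,   69.28669257])}
top {'K': array([[506.22137065,   0.        , 328.38485144],
       [  0.        , 506.22137065, 200.47505049],
       [  0.        ,   0.        ,   1.        ]]), 'origin': array([ 0.40649547, -0.04172749,  1.34517538]), 'rotation': array([-172.64678154,   -0.53160705,  -90.75325344])}
{'time_s': 0.1, 'tool_pos': array([0.29464729, 0.57882264, 0.22158615]), 'tool_rot': array([-1.79901685e+02,  3.69933121e-03,  1.53027055e+02]), 'force': array([-0.47570551, -0.0200731 ,  1.28869223]), 'grip_width': 0.08713884580242938}
```

View pics/scene0.png

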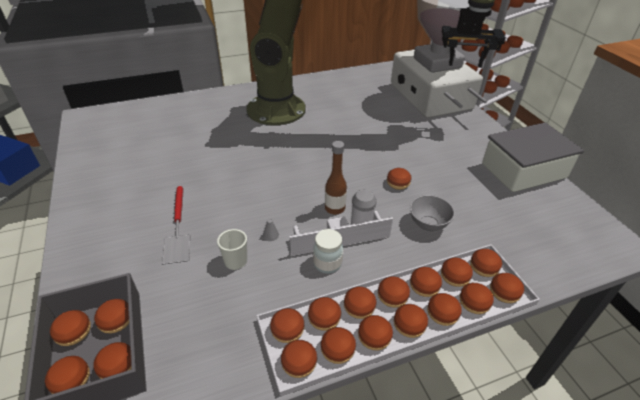

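View pics/top0.png

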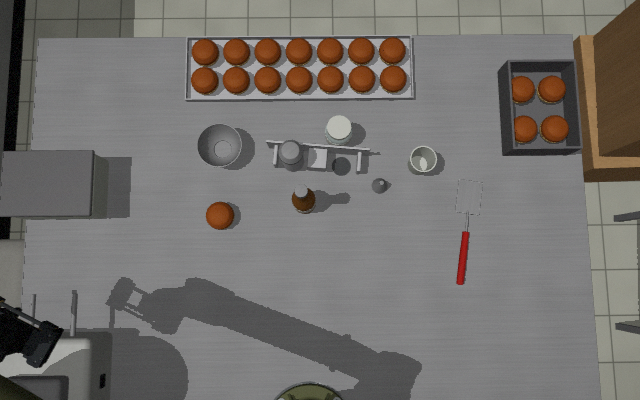

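The top view shows the bottle at about (303,200), the dredger in the left stall at (291,153), and the dark disc in the right stall at (341,166). The nozzle is at (379,185). I'll enlarge this area and cast rays.

```bash
cat > h.py <<'E'
import numpy as np, cv2
from scipy.spatial.transform import Rotation as R
from cell import telemetry, cams, env
def ray(n,uv,z=0.):
    c=cams.calibration(n); d=R.from_euler('xyz',c['rotation'],degrees=True).as_matrix()@np.linalg.solve(c['K'],[uv[0],uv[1],1.])
    return (c['origin']+d*(z-c['origin'][2])/d[2])
def proj(n,p):
    c=cams.calibration(n); q=c['K']@(R.from_euler('xyz',c['rotation'],degrees=True).as_matrix().T@(np.array(p)-c['origin'])); return q[:2]/q[2]
E
python3 - <<'E'
import cv2
from h import *
t=cv2.imread('pics/top0.png'); s=cv2.imread('pics/scene0.png')
cv2.imwrite('pics/tc.png',cv2.resize(t[120:220,260:400],None,fx=5.6,fy=5.6,interpolation=cv2.INTER_CUBIC))
cv2.imwrite('pics/sc.png',cv2.resize(s[130:280,220:400],None,fx=4,fy=4,interpolation=cv2.INTER_CUBIC))
for n,p in dict(spot=(341,166),bottle=(303,205),noz=(379,187),bun=(220,216),cap=(302,190)).items(): print(n,ray('top',p,.22 if n=='cap' else 0))
E
```

```text
spot [ 0.67348681 -0.09183376  0.        ]
bottle [0.56852237 0.0115756  0.        ]
noz [ 0.61484876 -0.19318225  0.        ]
bun [0.54167372 0.23273984 0.        ]
cap [0.57598209 0.00487461 0.22      ]
```

View pics/tc.png

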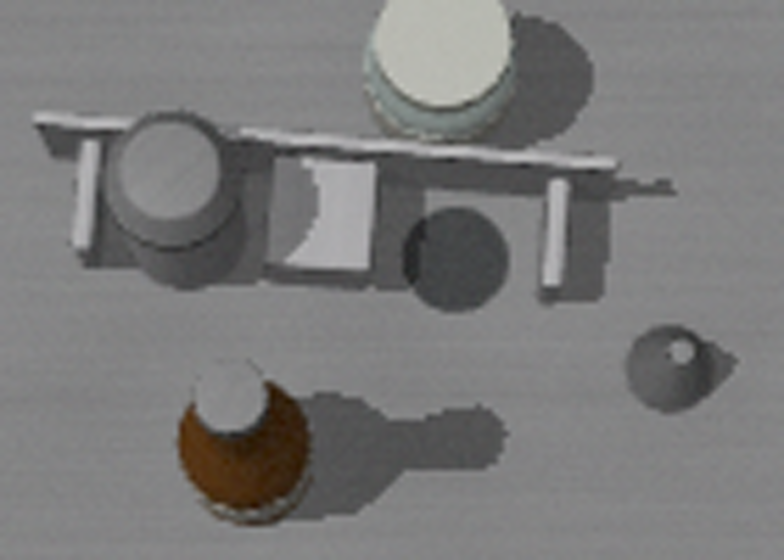

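View pics/sc.png

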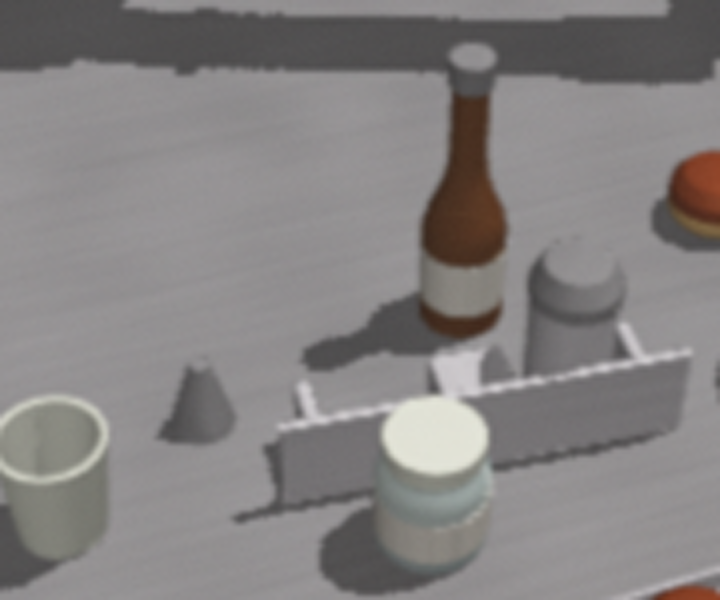

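In the crops, the disc is centred at (457,259), and the plate's top edge runs from (36,120) to (614,163). The cap is at (231,398) in the top crop and (473,57) in the scene crop. The inner edge of the right wall is at (550,180)-(545,285).

Run:
```python
from h import *
t=cv2.imread('pics/top0.png'); s=cv2.imread('pics/scene0.png')
T=lambda x,y:((x+.5)/5.6+259.5,(y+.5)/5.6+119.5); S=lambda x,y:((x+.5)/4+219.5,(y+.5)/4+129.5)
f=lambda a:np.round(a,4)
spot=ray('top',T(457,259)); a=ray('top',T(36,118),.07); b=ray('top',T(616,161),.07)
d=b-a; yaw=np.degrees(np.arctan2(d[0],-d[1])); print('spot',f(spot),'plate',f(a),f(b),np.linalg.norm(d),'yaw',yaw)
w1,w2=ray('top',T(558,180),.05),ray('top',T(553,285),.05);d=w1-w2;print('wall',f(w1),f(w2),np.degrees(np.arctan2(d[1],d[0])))
k1,k2=ray('top',T(378,165),.05),ray('top',T(366,270),.05);d=k1-k2;print('block right',f(k1),f(k2),np.degrees(np.arctan2(d[1],d[0])))
print('cap',f(ray('top',T(231,398),.22)),f(ray('scene',S(473,57),.22)))
# bottle base: nearest edge in each view
hsv=cv2.cvtColor(t,cv2.COLOR_BGR2HSV); m=(hsv[...,1]>100)&(hsv[...,2]>20);m[:,:285]=0;m[:,325:]=0;m[:175]=0;m[225:]=0
ys,xs=np.nonzero(m);print('amber top',xs.min(),xs.max(),ys.min(),ys.max())
for n,uv in(('top',T(255,525)),('scene',S(461,333))):
    e=ray(n,uv);c=cams.calibration(n)['origin'][:2];v=e[:2]-c;v/=np.linalg.norm(v)
    print(n,'base edge',f(e))
print('base scene centre',f(ray('scene',S(461,318))))
for p in((-.001,.065),(.03,-.065),(.031,0)):pass
yr=np.radians(yaw);x=np.array([np.cos(yr),np.sin(yr)]);y=np.array([-x[1],x[0]])
print('spot to wall lateral',(w1[:2]-spot[:2])@y,(k1[:2]-spot[:2])@y,'to plate end',(a[:2]-spot[:2])@x,(b[:2]-spot[:2])@x,(b[:2]-spot[:2])@y)
o=telemetry.get_obs();print(R.from_euler('xyz',o['tool_rot'],degrees=True).as_matrix().round(3))
```

```text
spot [ 0.6739 -0.0924  0.    ] plate [0.7282 0.1029 0.07  ] [ 0.705  -0.1637  0.07  ] 0.2675611517901136 yaw -4.961252447784539
wall [ 0.701  -0.1383  0.05  ] [ 0.6512 -0.1349  0.05  ] -3.8709076726615206
block right [ 0.709  -0.0543  0.05  ] [ 0.6593 -0.0481  0.05  ] -7.115884990311078
cap [0.5745 0.0075 0.22  ] [0.5791 0.0103 0.22  ]
amber top 292 314 189 210
top base edge [0.546  0.0061 0.    ]
scene base edge [0.5998 0.003  0.    ]
base scene centre [0.5854 0.0087 0.    ]
spot to wall lateral -0.04337474962120033 0.040929539137405616 to plate end 0.03716145975941926 0.03716145975941926 -0.06832016430710121
[[-0.891  0.454 -0.001]
 [ 0.454  0.891 -0.002]
 [-0.    -0.002 -1.   ]]
```

The bottle is at about (0.577,0.009), the spot at (0.674,-0.092), and the rack yaw is about -5°. Moves can't tilt the tool, so before choosing a pushing face I need to see the gripper's real shape.

Run:
```python
from h import *
s=cv2.imread('pics/scene0.png');t=cv2.imread('pics/top0.png')
a=cv2.resize(s[0:100,420:530],None,fx=5,fy=5,interpolation=cv2.INTER_CUBIC)
a=cv2.convertScaleAbs(a,alpha=1.8,beta=30)
cv2.imwrite('pics/g.png',a)
o=telemetry.get_obs();p=o['tool_pos'];M=R.from_euler('xyz',o['tool_rot'],degrees=True).as_matrix()
for v in((0,0,0),(0,.0435,0),(0,-.0435,0),(0,0,-.07),(.0375,0,-.07),(-.0375,0,-.07),(0,.095,-.07),(0,-.095,-.07)):
    q=proj('scene',p+M@np.array(v)); print(v,((q-[420,0])*5).round())
```

```text
(0, 0, 0) [219. 326.]
(0, 0.0435, 0) [286. 331.]
(0, -0.0435, 0) [153. 322.]
(0, 0, -0.07) [245. 223.]
(0.0375, 0, -0.07) [237. 200.]
(-0.0375, 0, -0.07) [253. 247.]
(0, 0.095, -0.07) [395. 233.]
(0, -0.095, -0.07) [ 96. 213.]
```

View pics/g.png

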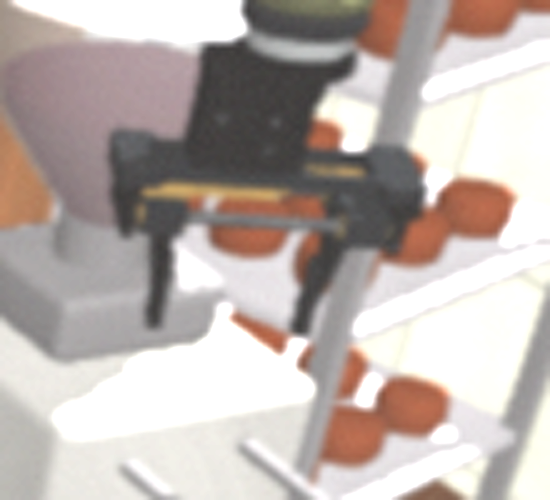

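The gripper bar is wide along tool y, and it would lean over the bottle with the tool vertical. The tool therefore has to lean back, but rows can't pitch it. I'll test whether reaching past the workspace edge, high up in clear space, leans the tool, with tool -x (azimuth -27°) pointing outward.

arm_command(series="0 0 -35 0 140;0 0 -35 0 140;0 0 -35 0 140;0 0 -25 0 140;-28 -27 0 0 140;-28 -27 0 0 140;-28 -27 0 0 140;-28 -27 0 0 140;-28 -27 0 0 140;-28 -27 0 0 140;-28 -27 0 0 140;-28 -27 0 0 140;-28 -27 0 0 140;-28 -27 0 0 140;-28 -27 0 0 140;-28 -27 0 0 140;-28 -27 0 0 140;-28 -27 0 0 140;-28 -27 0 0 140;-28 -27 0 0 140")

```text
time_s: 1.77
tool_pos: [0.4982, -0.0109, 0.3524]
tool_rot: [180.0, -0.0, 153.0]
force: [0.9, 0.7, -0.7]
grip_width: 0.0395
grasp_force: 0.0
```

arm_command(series="-28 -27 0 0 140;-28 -27 0 0 140;-28 -27 0 0 140;-28 -27 0 0 140;-28 -27 0 0 140;-28 -27 0 0 140;-28 -27 0 0 140;-28 -27 0 0 140;-30 0 0 0 140;-30 0 0 0 140;-30 0 0 0 140;-30 0 0 0 140;-20 0 0 0 140;-20 0 0 0 140;0 0 0 0 140")

```text
time_s: 3.02
tool_pos: [0.745, -0.3774, 0.3457]
tool_rot: [-179.9, -0.3, 153.1]
force: [0.9, -0.5, -1.4]
grip_width: 0.039
grasp_force: 0.0
```

Run:
```python
from h import *
o=telemetry.get_obs();print(o)
```

```text
{'time_s': 3.0167, 'qpos': array([ 15.45573403,  49.84464157,  37.96180014,  26.49698051,
       -29.50706222, 108.23696881,  95.3157953 ]), 'joint_velocities': array([-2.57929135, -5.28542997,  0.79519649,  9.07837406,  2.70857963,
       -1.02254811,  1.83368212]), 'effort': array([ 1.20303456e+00, -8.06180263e+01,  8.61376673e+00, -3.17122579e+01,
       -7.34524406e-02,  5.89766130e-01, -2.24243919e-01]), 'tool_pos': array([ 0.74498875, -0.37741994,  0.34565604]), 'tool_rot': array([-179.92079767,   -0.28996896,  153.05751586]), 'force': array([ 0.91041852, -0.54230069, -1.37736976]), 'wrist_torque': array([-0.03467642, -0.08529248,  0.03637582]), 'grasp_force': 0.0, 'grip_width': 0.03895712378471511}
```

arm_command(series="-20 0 0 0 140;-20 0 0 0 140;-20 0 0 0 140;-20 0 0 0 140;-20 0 0 0 140;-20 0 0 0 140;-20 0 0 0 140;-20 0 0 0 140")

```text
time_s: 3.68
tool_pos: [0.7988, -0.4193, 0.3409]
tool_rot: [178.8, 5.4, 151.1]
force: [0.1, 0.4, -0.3]
grip_width: 0.0394
grasp_force: 0.0
```

It leans in the wanted sense, fingers pointing outward, so I'll continue.

arm_command(series="-30 0 0 0 140;-30 0 0 0 140;-30 0 0 0 140;-30 0 0 0 140;-30 0 0 0 140;-30 0 0 0 140;-30 0 0 0 140;-30 0 0 0 140;-30 0 0 0 140;-30 0 0 0 140;-30 0 0 0 140;-30 0 0 0 140")

```text
time_s: 4.68
tool_pos: [0.9008, -0.4793, 0.302]
tool_rot: [178.5, 19.7, 150.7]
force: [-0.6, -0.1, 0.1]
grip_width: 0.0392
grasp_force: 0.0
```

```bash
cat >> h.py <<'E'
def st():
    o=telemetry.get_obs();M=R.from_euler('xyz',o['tool_rot'],degrees=True).as_matrix()
    print('t',o['time_s'],'q',o['qpos'].round(1),'p',o['tool_pos'].round(4),'F',o['force'].round(1));print('M',M.round(3).tolist())
    z=M[:,2];print('lean',np.degrees(np.arccos(-z[2])).round(1),'lean az',np.degrees(np.arctan2(z[1],z[0])).round(1),'-x az',np.degrees(np.arctan2(-M[1,0],-M[0,0])).round(1))
    return o['tool_pos'],M
E
python3 -c "from h import *;st()"
```

```text
t 4.6833 q [ 25.4  65.9  68.8   3.3 -68.8  93.2  89.5] p [ 0.9008 -0.4793  0.302 ] F [-0.6 -0.1  0.1]
M [[-0.821, 0.481, 0.307], [0.46, 0.876, -0.141], [-0.337, 0.025, -0.941]]
lean 19.7 lean az -24.7 -x az -29.3
```

arm_command(series="-30 0 8 0 140;-30 0 8 0 140;-30 0 8 0 140;-30 0 8 0 140;-30 0 8 0 140;-30 0 8 0 140;-30 0 8 0 140;-30 0 8 0 140;-30 0 8 0 140;-30 0 8 0 140;-30 0 8 0 140;-30 0 8 0 140;-30 0 8 0 140;-30 0 8 0 140")

```text
time_s: 5.85
tool_pos: [1.0104, -0.5445, 0.285]
tool_rot: [178.0, 37.3, 150.1]
force: [0.4, -0.3, -0.1]
grip_width: 0.0396
grasp_force: 0.0
```

```bash
python3 -c "from h import *;st()"
```

```text
t 5.85 q [ 25.8  70.4  69.5   3.3 -69.9  71.2  89.8] p [ 1.0104 -0.5445  0.285 ] F [ 0.4 -0.3 -0.1]
M [[-0.69, 0.48, 0.542], [0.397, 0.877, -0.272], [-0.606, 0.027, -0.795]]
lean 37.3 lean az -26.7 -x az -29.9
```

The lean is 37° at azimuth -27°, which is what I need. Now I'll retreat towards a point behind the bottle, high up, and check that the lean persists.

arm_command(series="20 10 -20 0 140;20 10 -20 0 140;20 10 -20 0 140;20 10 -20 0 140;20 10 -20 0 140;20 10 -20 0 140;20 10 -20 0 140;20 10 -20 0 140;20 10 -20 0 140;20 10 -20 0 140;20 10 -20 0 140;20 10 -20 0 140")

```text
time_s: 6.85
tool_pos: [0.7996, -0.304, 0.3355]
tool_rot: [178.2, 37.7, 150.1]
force: [0.7, -0.4, 0.4]
grip_width: 0.0392
grasp_force: 0.0
```

```bash
cat >> h.py <<'E'
def go(x,y,z,n):
    p,M=st(); d=M.T@(np.array([x,y,z])-p)*1000; print('delta',d.round(1),'per row',(d/n).round(2))
E
python3 -c "from h import *;go(.516,.043,.33,20)"
```

```text
t 6.85 q [-33.8  28.2  70.4  84.7 -34.2  48.5 100.3] p [ 0.7996 -0.304   0.3355] F [ 0.7 -0.4  0.4]
M [[-0.686, 0.481, 0.545], [0.395, 0.876, -0.277], [-0.611, 0.025, -0.791]]
lean 37.7 lean az -26.9 -x az -29.9
delta [ 334.8  167.3 -246.5] per row [ 16.74   8.37 -12.32]
```

The lean persists.

arm_command(series="17 8 -12 0 140;17 8 -12 0 140;17 8 -12 0 140;17 8 -12 0 140;17 8 -12 0 140;17 8 -12 0 140;17 8 -12 0 140;17 8 -12 0 140;17 8 -12 0 140;17 8 -12 0 140;17 8 -12 0 140;17 8 -12 0 140;17 8 -12 0 140;17 8 -12 0 140;17 8 -12 0 140;17 8 -12 0 140;17 8 -12 0 140;17 8 -12 0 140;17 8 -12 0 140;17 8 -12 0 140")

```text
time_s: 8.52
tool_pos: [0.5419, 0.0206, 0.3231]
tool_rot: [178.6, 37.4, 149.6]
force: [0.1, 0.7, -0.7]
grip_width: 0.0397
grasp_force: 0.0
```

```bash
python3 -c "from h import *;go(.51,.048,.02,12)"
```

```text
t 8.5167 q [-13.2 -17.3  -8.8 116.2  29.9  59.   27.1] p [0.5419 0.0206 0.3231] F [ 0.1  0.7 -0.7]
M [[-0.685, 0.494, 0.535], [0.402, 0.869, -0.287], [-0.607, 0.019, -0.794]]
lean 37.4 lean az -28.2 -x az -30.4
delta [216.9   2.3 215.8] per row [18.08  0.19 17.98]
```

arm_command(series="18 0 18 0 140;18 0 18 0 140;18 0 18 0 140;18 0 18 0 140;18 0 18 0 140;18 0 18 0 140;18 0 18 0 140;18 0 18 0 140;18 0 18 0 140;18 0 18 0 140;0 0 0 0 140")

```text
time_s: 9.43
tool_pos: [0.5114, 0.0433, 0.0659]
tool_rot: [179.0, 37.0, 150.2]
force: [-0.8, -1.0, -0.1]
grip_width: 0.0393
grasp_force: 0.0
```

Run:
```python
from h import *
go(.512,.046,.02,4)
i=cams.read_camera('scene');cv2.imwrite('pics/s1.png',cv2.resize(i[60:270,180:460],None,fx=2.8,fy=2.8,interpolation=cv2.INTER_CUBIC))
```

```text
t 9.4333 q [-11.8  -2.1 -17.3 136.1  54.8  37.5 -11.1] p [0.5114 0.0433 0.0659] F [-0.8 -1.  -0.1]
M [[-0.693, 0.487, 0.531], [0.396, 0.873, -0.284], [-0.602, 0.014, -0.799]]
lean 37.0 lean az -28.1 -x az -29.8
delta [28.3  2.1 36.2] per row [7.07 0.52 9.06]
```

View pics/s1.png

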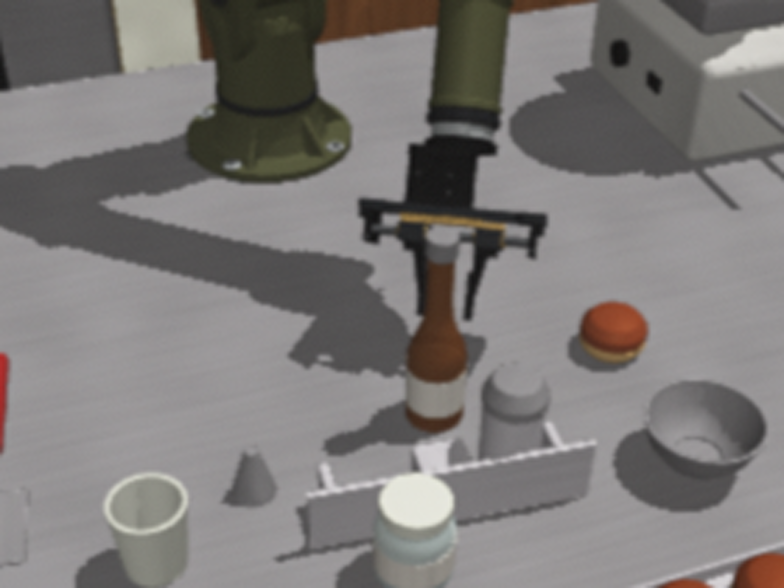

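The scene view shows the leaned gripper cleanly behind the bottle. The fingers straddle its axis at about (443,310) and the bar stays behind the neck. Before descending I'll compute clearances for turned headings.

Run:
```python
from h import *
p,M=st()
def chk(a,w=.039,z0=.016):
    N=M@R.from_rotvec([0,0,a]).as_matrix(); h=-N[:,0].copy();h[2]=0;h/=np.linalg.norm(h)
    corner=-.0095*N[:,0]
    # bottle axis rel. TCP: equidistant .03 from inner tip corners
    c1,c2=[(corner+s*w/2*N[:,1])[:2] for s in(1,-1)]
    m=(c1+c2)/2;e=(c2-c1);L=np.linalg.norm(e);n=np.array([e[1],-e[0]])/L
    if n@h[:2]<0:n=-n
    ax=m+n*np.sqrt(.03**2-L*L/4)
    worst=9
    for X in(-.0375,0,.0375):
     for Y in np.linspace(-.095,.095,39):
      for Z in np.linspace(-.07,-.25,37):
       if Z<-.12 and abs(Y)>.05: continue
       q=N@[X,Y,Z];z=q[2]+z0;r=np.interp(z,[.08,.14,.2,.201,.22,.221],[.03,.013,.013,.0155,.0155,-1])
       worst=min(worst,np.linalg.norm(q[:2]-ax)-r)
    print(a,'heading',np.degrees(np.arctan2(n[1],n[0])).round(1),'axis rel TCP',(ax*1000).round(1),'clear',worst.round(4),'tip z',[round((z0+s*.0095*N[2,0]+t*.0195*N[2,1])*1000,1) for s in(-1,1) for t in(-1,1)])
for a in(-.5,-.4,-.25,0,.25,.4,.5,.6):chk(a)
```

```text
t 9.4833 q [-11.8  -2.3 -17.3 135.9  54.6  37.6 -10.8] p [0.513  0.0434 0.0685] F [-0.3 -0.2 -0.1]
M [[-0.692, 0.487, 0.533], [0.396, 0.873, -0.284], [-0.604, 0.015, -0.797]]
lean 37.1 lean az -28.0 -x az -29.8
-0.5 heading -5.7 axis rel TCP [31.3 -1.7] clear 0.0143 tip z [np.float64(26.5), np.float64(15.7), np.float64(16.3), np.float64(5.5)]
-0.4 heading -10.6 axis rel TCP [30.7 -4.5] clear 0.0152 tip z [np.float64(25.7), np.float64(17.0), np.float64(15.0), np.float64(6.3)]
-0.25 heading -17.7 axis rel TCP [29.4 -8.6] clear 0.0163 tip z [np.float64(24.2), np.float64(19.0), np.float64(13.0), np.float64(7.8)]
0 heading -29.2 axis rel TCP [ 26.5 -14.9] clear 0.0168 tip z [np.float64(21.4), np.float64(22.0), np.float64(10.0), np.float64(10.6)]
0.25 heading -40.7 axis rel TCP [ 22.7 -20.7] clear 0.016 tip z [np.float64(18.3), np.float64(24.7), np.float64(7.3), np.float64(13.7)]
0.4 heading -47.9 axis rel TCP [ 19.9 -24. ] clear 0.0148 tip z [np.float64(16.4), np.float64(26.1), np.float64(5.9), np.float64(15.6)]
0.5 heading -52.8 axis rel TCP [ 17.8 -26. ] clear 0.0136 tip z [np.float64(15.1), np.float64(26.9), np.float64(5.1), np.float64(16.9)]
0.6 heading -57.9 axis rel TCP [ 15.5 -28. ] clear 0.0121 tip z [np.float64(13.8), np.float64(27.5), np.float64(4.5), np.float64(18.2)]
```

arm_command(series="0 0 0 0.125 140;0 0 0 0.125 140;0 0 0 0.125 140;0 0 0 0.125 140;0 0 0 0 140")

```text
time_s: 9.9
tool_pos: [0.5165, 0.0444, 0.0734]
tool_rot: [158.5, 31.5, 115.4]
force: [0.2, 0.9, 0.7]
grip_width: 0.0392
grasp_force: 0.0
```

```bash
python3 -c "from h import *;go(.535,.066,.02,6)"
```

```text
t 9.9 q [-11.3  -2.5 -17.7 135.6  54.6  37.6 -39.6] p [0.5165 0.0444 0.0734] F [0.2 0.9 0.7]
M [[-0.366, 0.759, 0.539], [0.77, 0.572, -0.282], [-0.522, 0.312, -0.793]]
lean 37.5 lean az -27.6 -x az -64.6
delta [37.8  9.7 46.2] per row [6.29 1.62 7.71]
```

arm_command(series="6 2 8 0 140;6 2 8 0 140;6 2 8 0 140;6 2 8 0 140;6 2 7 0 140;6 0 7 0 140;0 0 0 0 140;0 0 0 0 140")

```text
time_s: 10.57
tool_pos: [0.5345, 0.0643, 0.0194]
tool_rot: [158.9, 31.6, 115.9]
force: [0.5, -0.1, 0.7]
grip_width: 0.039
grasp_force: 0.0
```

```bash
python3 -c "from h import *;go(.553,.042,.02,6)"
```

```text
t 10.5667 q [-13.    7.7 -18.1 134.   66.8  36.9 -53.7] p [0.5345 0.0643 0.0194] F [ 0.5 -0.1  0.7]
M [[-0.371, 0.758, 0.537], [0.766, 0.576, -0.283], [-0.524, 0.306, -0.795]]
lean 37.4 lean az -27.8 -x az -64.1
delta [-24.3   1.4  15.8] per row [-4.06  0.23  2.63]
```

arm_command(series="-4 0 2.6 0 140;-4 0 2.6 0 140;-4 0 2.6 0 140;-4 0 2.6 0 140;-4 0 2.6 0 140;-4 0 2.6 0 140;-1.3 0 0.8 0 140;-1.3 0 0.8 0 140;-1.3 0 0.8 0 140;-1.3 0 0.8 0 140;-1.3 0 0.8 0 140;-1.3 0 0.8 0 140;-1.3 0 0.8 0 140;-1.3 0 0.8 0 140;0 0 0 0 140")

```text
time_s: 11.82
tool_pos: [0.5585, 0.0325, 0.0188]
tool_rot: [158.9, 31.5, 115.8]
force: [0.6, 2.0, -0.6]
grip_width: 0.0395
grasp_force: 1.2
```

```bash
cat >> h.py <<'E'
def cap():
    "bottle cap centre from the top view near the last known place"
    i=cams.read_camera('top');cv2.imwrite('pics/t_last.png',i)
    h=cv2.cvtColor(i,cv2.COLOR_BGR2HSV);m=((h[...,1]>110)&(h[...,2]>15)&(h[...,2]<160)).astype(np.uint8)
    m[:130]=0;m[215:]=0;m[:,:270]=0;m[:,385:]=0
    n,l,s,c=cv2.connectedComponentsWithStats(m);k=1+np.argmax(s[1:,4]);x,y,w,hh,a=s[k]
    print('amber box',x,y,w,hh,a,'mid-edge xy at z=.09',ray('top',(x+w/2-.5,y+hh-w/2),.09).round(4))
E
python3 - <<'E'
from h import *
go(.596,-.061,.02,40);cap()
E
```

```text
t 11.8167 q [ -9.8   8.5 -15.3 133.   68.8  33.3 -50.6] p [0.5585 0.0325 0.0188] F [ 0.6  2.  -0.6]
M [[-0.371, 0.758, 0.537], [0.768, 0.576, -0.282], [-0.522, 0.307, -0.795]]
lean 37.3 lean az -27.7 -x az -64.2
delta [-86.3 -25.   45.5] per row [-2.16 -0.63  1.14]
amber box 291 189 24 22 309 mid-edge xy at z=.09 [0.5728 0.0092 0.09  ]
```

Contact came at about the predicted place, with roughly 2 N. First leg now.

arm_command(series="-2.2 -0.6 1.1 0 140;-2.2 -0.6 1.1 0 140;-2.2 -0.6 1.1 0 140;-2.2 -0.6 1.1 0 140;-2.2 -0.6 1.1 0 140;-2.2 -0.6 1.1 0 140;-2.2 -0.6 1.1 0 140;-2.2 -0.6 1.1 0 140;-2.2 -0.6 1.1 0 140;-2.2 -0.6 1.1 0 140;-2.2 -0.6 1.1 0 140;-2.2 -0.6 1.1 0 140")

```text
time_s: 12.87
tool_pos: [0.5697, 0.003, 0.0199]
tool_rot: [158.9, 31.5, 115.7]
force: [-0.8, 3.0, -2.4]
grip_width: 0.0394
grasp_force: 1.4
```

Run:
```python
from h import *
go(.596,-.061,.02,28);cap()
```

```text
t 12.8667 q [ -7.2   8.5 -13.2 132.8  69.9  30.6 -47.9] p [0.5697 0.003  0.0199] F [-0.8  3.  -2.4]
M [[-0.37, 0.759, 0.536], [0.768, 0.575, -0.284], [-0.523, 0.307, -0.795]]
lean 37.3 lean az -27.9 -x az -64.3
delta [-58.9 -16.8  32.2] per row [-2.1  -0.6   1.15]
amber box 303 187 24 20 309 mid-edge xy at z=.09 [ 0.5825 -0.0209  0.09  ]
```

It is sliding with the fingers. Continuing.

arm_command(series="-2.1 -0.6 1.1 0 140;-2.1 -0.6 1.1 0 140;-2.1 -0.6 1.1 0 140;-2.1 -0.6 1.1 0 140;-2.1 -0.6 1.1 0 140;-2.1 -0.6 1.1 0 140;-2.1 -0.6 1.1 0 140;-2.1 -0.6 1.1 0 140;-2.1 -0.6 1.1 0 140;-2.1 -0.6 1.1 0 140;-2.1 -0.6 1.1 0 140;-2.1 -0.6 1.1 0 140;-2.1 -0.6 1.1 0 140;-2.1 -0.6 1.1 0 140;-2.1 -0.6 1.1 0 140;-2.1 -0.6 1.1 0 140;-2.1 -0.6 1.1 0 140;-2.1 -0.6 1.1 0 140;-2.1 -0.6 1.1 0 140;-2.1 -0.6 1.1 0 140")

```text
time_s: 14.58
tool_pos: [0.5881, -0.0422, 0.0209]
tool_rot: [158.9, 31.5, 115.7]
force: [-2.1, 2.6, -1.1]
grip_width: 0.0395
grasp_force: 1.7
```

Run:
```python
from h import *
go(.596,-.061,.02,8);cap()
i=cv2.imread('pics/t_last.png')
cv2.imwrite('pics/t2.png',cv2.resize(i[120:220,260:400],None,fx=5.6,fy=5.6,interpolation=cv2.INTER_CUBIC))
```

```text
t 14.5833 q [ -3.3   9.   -9.9 131.9  71.4  26.2 -43.6] p [ 0.5881 -0.0422  0.0209] F [-2.1  2.6 -1.1]
M [[-0.37, 0.759, 0.536], [0.768, 0.575, -0.283], [-0.523, 0.307, -0.795]]
lean 37.3 lean az -27.9 -x az -64.3
delta [-16.9  -5.1  10.3] per row [-2.11 -0.63  1.28]
amber box 322 177 23 22 324 mid-edge xy at z=.09 [ 0.601  -0.0675  0.09  ]
```

View pics/t2.png

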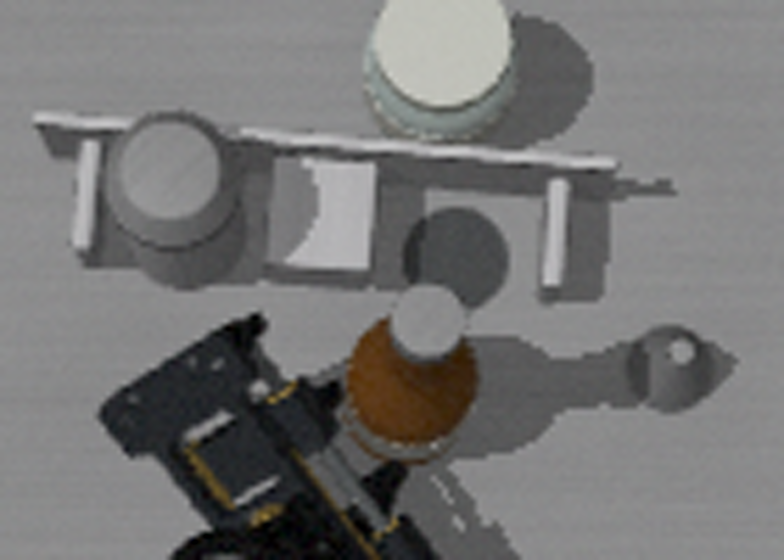

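The top view shows the bottle upright in the cradle with its cap at (429,322), just left of the stall's axis. The disc is at (457,259). I'll finish leg 1, then back off.

arm_command(series="-2.1 -0.6 1.1 0 140;-2.1 -0.6 1.1 0 140;-2.1 -0.6 1.1 0 140;-2.1 -0.6 1.1 0 140;-2.1 -0.6 1.1 0 140;-2.1 -0.6 1.1 0 140;-2.1 -0.6 1.1 0 140;-2.1 -0.6 1.1 0 140;0 0 0 0 140")

```text
time_s: 15.38
tool_pos: [0.5955, -0.061, 0.0214]
tool_rot: [158.9, 31.6, 115.7]
force: [-1.2, 2.8, -1.3]
grip_width: 0.0394
grasp_force: 1.5
```

Run:
```python
from h import *
p,M=st();cap()
print('bottle est',p[:2]+[.0178,-.026])
d=np.array([-.6,.8,0])*45;print('back 45:',(M.T@d).round(1))
```

```text
t 15.3833 q [ -1.7   9.4  -8.7 131.3  71.8  24.6 -41.8] p [ 0.5955 -0.061   0.0214] F [-1.2  2.8 -1.3]
M [[-0.369, 0.759, 0.536], [0.768, 0.574, -0.284], [-0.524, 0.307, -0.795]]
lean 37.4 lean az -27.9 -x az -64.3
amber box 329 174 23 22 334 mid-edge xy at z=.09 [ 0.6084 -0.0852  0.09  ]
bottle est [ 0.61329238 -0.08697949]
back 45: [ 37.6   0.2 -24.7]
```

arm_command(series="5 0 -3.3 0 140;9 0 -6 0 140;12 0 -8 0 140;12 0 -8 0 140;0 0 0 -0.125 140;0 0 0 -0.125 140;0 0 0 -0.125 140;0 0 0 -0.125 140;0 0 0 -0.125 140;0 0 0 -0.125 140;0 0 0 -0.125 140;0 0 0 -0.125 140;0 0 0 0 140;0 0 0 0 140")

```text
time_s: 16.6
tool_pos: [0.5672, -0.0227, 0.0215]
tool_rot: [-161.1, 32.8, -175.5]
force: [0.9, -0.0, -0.6]
grip_width: 0.0396
grasp_force: 0.0
```

Run:
```python
from h import *
cap();go(.613-.0313-.035,-.0866+.0017+.003,.020,10)
p,M=st()
for s in(-1,1):print('inner tip',(p+M@[-.0095,s*.0197,0]).round(4),'outer rear',(p+M@[.0095,s*.035,0]).round(4))
```

```text
amber box 329 175 23 22 319 mid-edge xy at z=.09 [ 0.6059 -0.0852  0.09  ]
t 16.65 q [ -3.4   7.3 -13.4 133.9  70.9  28.3  11.1] p [ 0.5673 -0.0229  0.0215] F [-0.4 -0.4 -0.1]
M [[-0.838, 0.101, 0.537], [-0.066, 0.957, -0.283], [-0.542, -0.273, -0.795]]
lean 37.3 lean az -27.8 -x az 4.5
delta [ 22.  -58.1   6.8] per row [ 2.2  -5.81  0.68]
t 16.65 q [ -3.4   7.3 -13.4 133.9  70.9  28.3  11.1] p [ 0.5673 -0.0229  0.0215] F [-0.4 -0.4 -0.1]
M [[-0.838, 0.101, 0.537], [-0.066, 0.957, -0.283], [-0.542, -0.273, -0.795]]
lean 37.3 lean az -27.8 -x az 4.5
inner tip [ 0.5733 -0.0411  0.032 ] outer rear [ 0.5559 -0.057   0.0259]
inner tip [ 0.5773 -0.0034  0.0213] outer rear [0.5629 0.01   0.0068]
```

Normal direction is good (-6°). I'll narrow the fingers to about 30 mm so they stay outside the mouth, lower slightly, and move behind the bottle.

arm_command(series="4.5 -5.8 0 0 168;4.5 -5.8 0 0 168;4.5 -5.8 0 0 168;4.5 -5.8 0 0 168;4.5 -5.8 0.7 0 168;0 -5.8 1 0 168;0 -5.8 1 0 168;0 -5.8 1 0 168;0 -5.8 1 0 168;0 -5.8 1 0 168;0 0 0 0 168;0 0 0 0 168")

```text
time_s: 17.65
tool_pos: [0.5463, -0.0829, 0.0208]
tool_rot: [-161.0, 32.8, -175.4]
force: [0.6, 0.1, 0.8]
grip_width: 0.0297
grasp_force: 0.0
```

Run:
```python
from h import *
cap();p,M=st();w=telemetry.get_obs()['grip_width']
c=[p+M@[-.0095,s*w/2,0] for s in(-1,1)];print(w,[k.round(4) for k in c],'outer',(p+M@[.0095,.033,0]).round(4))
m=(c[0]+c[1])[:2]/2;e=(c[1]-c[0])[:2];L=np.linalg.norm(e);n=np.array([e[1],-e[0]])/L
ax=m+n*np.sqrt(.0009-L*L/4)
x=np.array([np.cos(np.radians(5)),-np.sin(np.radians(5))]);y=np.array([-x[1],x[0]])
S=np.array([.674,-.0924]);print('cradle axis in spot frame mm',(ax-S)@x*1e3,(ax-S)@y*1e3,'normal az',np.degrees(np.arctan2(n[1],n[0])))
print('x unit',(M.T@np.append(x,0)).round(3),'y unit',(M.T@np.append(y,0)).round(3),'z unit',M[2].round(3))
```

```text
amber box 328 175 23 22 318 mid-edge xy at z=.09 [ 0.6059 -0.0826  0.09  ]
t 17.7 q [  1.5   4.   -9.5 137.7  73.9  22.3  14.7] p [ 0.5463 -0.0823  0.0207] F [0.7 0.4 0.1]
M [[-0.838, 0.099, 0.536], [-0.069, 0.957, -0.283], [-0.541, -0.274, -0.795]]
lean 37.3 lean az -27.8 -x az 4.7
0.02982614844557511 [array([ 0.5528, -0.096 ,  0.0299]), array([ 0.5557, -0.0674,  0.0217])] outer [ 0.5416 -0.0514  0.0065]
cradle axis in spot frame mm -93.87260619149765 -0.18477526782941964 normal az -5.892819008507894
x unit [-0.829  0.015  0.559] y unit [-0.141  0.962 -0.235] z unit [-0.541 -0.274 -0.795]
```

arm_command(series="-2.3 0.2 2.1 0 168;-2.3 0.2 2.1 0 168;-2.3 0.2 2.1 0 168;-2.3 0.2 2.1 0 168;-2.3 0.2 2.1 0 168;-2.3 0.2 2.1 0 168;-2.3 0.2 2.1 0 168;-2.3 0.2 2.1 0 168;-1.25 0 0.84 0 168;-1.25 0 0.84 0 168;-1.25 0 0.84 0 168;-1.25 0 0.84 0 168;-1.25 0 0.84 0 168;-1.25 0 0.84 0 168;-1.25 0 0.84 0 168;-1.25 0 0.84 0 168;-1.25 0 0.84 0 168;-1.25 0 0.84 0 168")

```text
time_s: 19.2
tool_pos: [0.585, -0.0855, 0.0163]
tool_rot: [-161.0, 32.7, -175.3]
force: [-6.3, 1.8, 4.2]
grip_width: 0.0296
grasp_force: 2.9
```

```bash
cat >> h.py <<'E'
def cr():
    p,M=st();w=telemetry.get_obs()['grip_width'];cap()
    c=[p+M@[-.0095,s*w/2,0] for s in(-1,1)];m=(c[0]+c[1])[:2]/2;e=(c[1]-c[0])[:2];L=np.linalg.norm(e);n=np.array([e[1],-e[0]])/L
    ax=m+n*np.sqrt(.0009-L*L/4);x=np.array([np.cos(np.radians(5)),-np.sin(np.radians(5))]);y=np.array([-x[1],x[0]])
    S=np.array([.674,-.0924]);print('cradle in spot frame mm',((ax-S)@x*1e3).round(1),((ax-S)@y*1e3).round(1),'tip z',[k[2].round(4) for k in c])
E
python3 -c "from h import *;cr()"
```

```text
t 19.2 q [  1.9   8.8  -8.8 132.9  74.8  22.1  15.2] p [ 0.585  -0.0855  0.0163] F [-6.3  1.8  4.2]
M [[-0.839, 0.098, 0.535], [-0.069, 0.957, -0.283], [-0.54, -0.274, -0.796]]
lean 37.3 lean az -27.8 -x az 4.7
amber box 329 173 23 22 319 mid-edge xy at z=.09 [ 0.6109 -0.0852  0.09  ]
cradle in spot frame mm -55.0 0.1 tip z [np.float64(0.0255), np.float64(0.0174)]
```

arm_command(series="-1.6 -0.2 0.2 0 168;-1.6 -0.2 0.2 0 168;-1.6 -0.2 0.2 0 168;-1.25 0 0.84 0 168;-1.25 0 0.84 0 168;-1.25 0 0.84 0 168;-1.25 0 0.84 0 168;-1.25 0 0.84 0 168;-1.25 0 0.84 0 168;-1.25 0 0.84 0 168;-1.25 0 0.84 0 168;-1.25 0 0.84 0 168;-1.25 0 0.84 0 168;-1.25 0 0.84 0 168;-1.25 0 0.84 0 168")

```text
time_s: 20.5
tool_pos: [0.6081, -0.0882, 0.0193]
tool_rot: [-161.0, 32.7, -175.3]
force: [-2.3, 0.2, -2.2]
grip_width: 0.0298
grasp_force: 1.6
```

```bash
python3 -c "from h import *;cr()"
```

```text
t 20.5 q [  2.3  10.8  -8.6 130.   73.2  22.2  17.7] p [ 0.6081 -0.0882  0.0193] F [-2.3  0.2 -2.2]
M [[-0.838, 0.099, 0.536], [-0.069, 0.957, -0.283], [-0.541, -0.274, -0.795]]
lean 37.3 lean az -27.9 -x az 4.7
amber box 331 163 22 22 364 mid-edge xy at z=.09 [ 0.6351 -0.0894  0.09  ]
cradle in spot frame mm -31.8 -0.7 tip z [np.float64(0.0285), np.float64(0.0203)]
```

arm_command(series="-1.25 0.06 0.86 0 168;-1.25 0.06 0.86 0 168;-1.25 0.06 0.86 0 168;-1.25 0.06 0.86 0 168;-1.25 0.06 0.86 0 168;-1.25 0.06 0.86 0 168;-1.25 0.06 0.86 0 168;-1.25 0.06 0.86 0 168;-1.25 0.06 0.86 0 168;-1.25 0.06 0.86 0 168;-1.25 0.06 0.86 0 168;-1.25 0.06 0.86 0 168;-1.25 0.06 0.86 0 168;-1.25 0.06 0.86 0 168;-1.25 0.06 0.86 0 168")

```text
time_s: 21.8
tool_pos: [0.6309, -0.0896, 0.0189]
tool_rot: [-161.0, 32.7, -175.3]
force: [-3.0, -0.0, -2.1]
grip_width: 0.0297
grasp_force: 1.6
```

Run:
```python
from h import *
cr();i=cv2.imread('pics/t_last.png')
cv2.imwrite('pics/t3.png',cv2.resize(i[120:220,260:400],None,fx=5.6,fy=5.6,interpolation=cv2.INTER_CUBIC))
```

```text
t 21.8 q [  2.6  13.1  -8.5 127.1  72.2  22.3  19.3] p [ 0.6309 -0.0896  0.0189] F [-3.  -0.  -2.1]
M [[-0.838, 0.099, 0.536], [-0.069, 0.957, -0.283], [-0.541, -0.274, -0.795]]
lean 37.3 lean az -27.8 -x az 4.7
amber box 331 154 23 22 368 mid-edge xy at z=.09 [ 0.6594 -0.0911  0.09  ]
cradle in spot frame mm -8.9 -0.1 tip z [np.float64(0.0281), np.float64(0.02)]
```

View pics/t3.png

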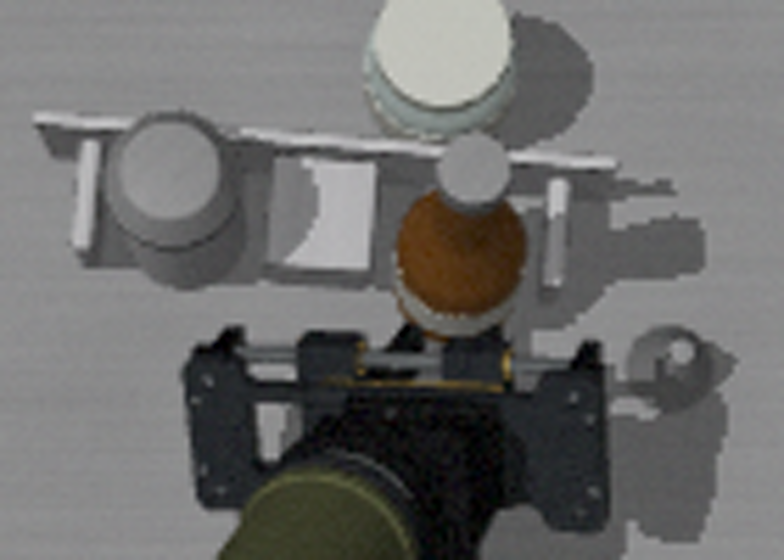

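The bottle is upright between the walls with its cap at (474,170). The gripper's right end, at about (605,430), passes above and clear of the nozzle. I'll do the last millimetres slowly.

arm_command(series="-0.83 0 0.56 0 168;-0.83 0 0.56 0 168;-0.83 0 0.56 0 168;-0.83 0 0.56 0 168;-0.83 0 0.56 0 168;-0.83 0 0.56 0 168;0 0 0 0 168")

```text
time_s: 22.43
tool_pos: [0.637, -0.0902, 0.019]
tool_rot: [-161.0, 32.8, -175.3]
force: [-2.7, -0.1, -1.8]
grip_width: 0.03
grasp_force: 1.4
```

```bash
python3 -c "from h import *;cr()"
```

```text
t 22.4333 q [  2.7  13.7  -8.5 126.3  71.9  22.3  19.8] p [ 0.637  -0.0902  0.019 ] F [-2.7 -0.1 -1.8]
M [[-0.838, 0.099, 0.537], [-0.069, 0.957, -0.283], [-0.541, -0.274, -0.795]]
lean 37.3 lean az -27.8 -x az 4.7
amber box 331 152 23 22 379 mid-edge xy at z=.09 [ 0.6646 -0.0912  0.09  ]
cradle in spot frame mm -2.9 -0.1 tip z [np.float64(0.0283), np.float64(0.02)]
```

arm_command(series="-0.4 0 0.28 0 168;-0.4 0 0.28 0 168;-0.4 0 0.28 0 168;-0.4 0 0.28 0 168;-0.4 0 0.28 0 168;0 0 0 0 168")

```text
time_s: 22.98
tool_pos: [0.6393, -0.0905, 0.019]
tool_rot: [-161.0, 32.8, -175.3]
force: [-3.1, 1.2, -2.1]
grip_width: 0.0294
grasp_force: 1.5
```

arm_command(series="-0.4 0 0.28 0 168;-0.4 0 0.28 0 168;-0.4 0 0.28 0 168;0 0 0 0 168")

```text
time_s: 23.32
tool_pos: [0.6407, -0.0906, 0.0189]
tool_rot: [-161.0, 32.8, -175.3]
force: [-3.3, 0.5, -1.7]
grip_width: 0.0297
grasp_force: 1.5
```

arm_command(series="-0.4 0 0.28 0 168;-0.4 0 0.28 0 168;0 0 0 0 168")

```text
time_s: 23.57
tool_pos: [0.6417, -0.0908, 0.0189]
tool_rot: [-161.0, 32.8, -175.3]
force: [-3.1, 0.4, -2.8]
grip_width: 0.0298
grasp_force: 1.5
```

arm_command(series="-0.4 0 0.28 0 168;-0.4 0 0.28 0 168;-0.4 0 0.28 0 168;0 0 0 0 168")

```text
time_s: 23.9
tool_pos: [0.6432, -0.0909, 0.0189]
tool_rot: [-161.0, 32.8, -175.3]
force: [-2.8, 0.1, -2.0]
grip_width: 0.0294
grasp_force: 1.5
```

Run:
```python
from h import *
cr();i=cv2.imread('pics/t_last.png');s=cams.read_camera('scene')
a=cv2.resize(i[120:200,310:390],(400,400),interpolation=cv2.INTER_CUBIC);b=cv2.resize(s[130:250,290:370],(400,600),interpolation=cv2.INTER_CUBIC)
c=np.zeros((600,800,3),np.uint8);c[:400,:400]=a;c[:,400:]=b;cv2.imwrite('pics/c4.png',c)
```

```text
t 23.9 q [  2.8  14.3  -8.5 125.5  71.6  22.4  20.4] p [ 0.6432 -0.0909  0.0189] F [-2.8  0.1 -2. ]
M [[-0.838, 0.099, 0.536], [-0.069, 0.957, -0.283], [-0.541, -0.274, -0.795]]
lean 37.3 lean az -27.8 -x az 4.7
amber box 331 149 23 23 377 mid-edge xy at z=.09 [ 0.6697 -0.0912  0.09  ]
cradle in spot frame mm 3.5 -0.3 tip z [np.float64(0.0281), np.float64(0.02)]
```

View pics/c4.png

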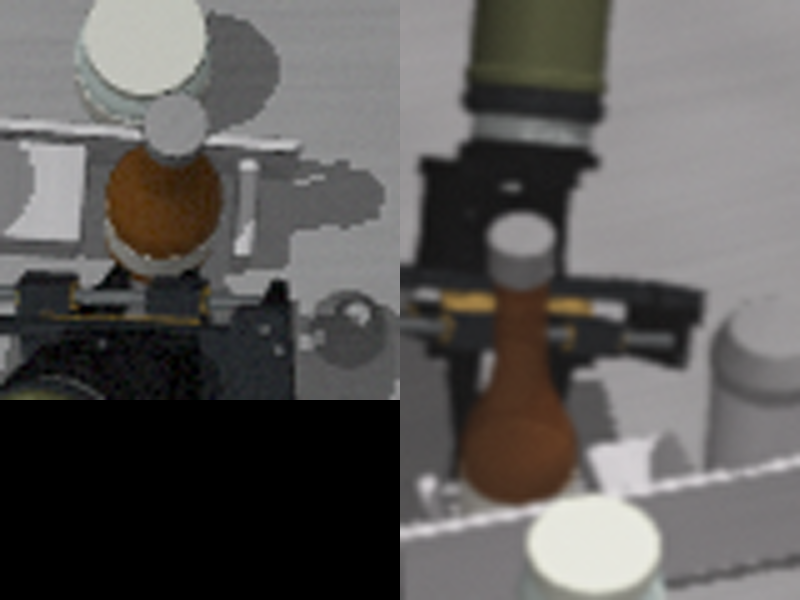

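Upright, with the cap over the plate line in the top view as expected for home. I'll creep on until the plate is felt.

arm_command(series="-0.4 0 0.28 0 168;-0.4 0 0.28 0 168;0 0 0 0 168")

```text
time_s: 24.25
tool_pos: [0.6441, -0.091, 0.0189]
tool_rot: [-161.0, 32.8, -175.3]
force: [-2.2, 0.0, -1.4]
grip_width: 0.0296
grasp_force: 1.5
```

arm_command(series="-0.4 0 0.28 0 168;-0.4 0 0.28 0 168;0 0 0 0 168")

```text
time_s: 24.5
tool_pos: [0.6451, -0.0911, 0.0189]
tool_rot: [-161.0, 32.8, -175.3]
force: [-3.2, 0.0, -1.9]
grip_width: 0.0297
grasp_force: 1.5
```

arm_command(series="-0.4 0 0.28 0 168;-0.4 0 0.28 0 168;-0.4 0 0.28 0 168;0 0 0 0 168")

```text
time_s: 24.83
tool_pos: [0.646, -0.0914, 0.0183]
tool_rot: [-161.0, 32.7, -175.3]
force: [-4.1, 1.1, -2.1]
grip_width: 0.0295
grasp_force: 1.9
```

```bash
python3 -c "from h import *;cr()"
```

```text
t 24.8333 q [  2.9  14.6  -8.5 125.1  71.4  22.4  20.7] p [ 0.646  -0.0914  0.0183] F [-4.1  1.1 -2.1]
M [[-0.839, 0.099, 0.536], [-0.069, 0.957, -0.283], [-0.54, -0.274, -0.796]]
lean 37.3 lean az -27.9 -x az 4.7
amber box 331 149 23 22 366 mid-edge xy at z=.09 [ 0.6723 -0.0913  0.09  ]
cradle in spot frame mm 6.4 -0.5 tip z [np.float64(0.0275), np.float64(0.0194)]
```

The force is rising and travel fell short, so the plate has been reached. Backing straight off.

arm_command(series="0.8 0 -0.55 0 168;1.6 0 -1.1 0 168;3.3 0 -2.2 0 168;5 0 -3.3 0 168;8 0 -5.5 0 168;10 0 -7 0 168;12 0 -8 0 168;12 0 -8 0 168;12 0 -8 0 168;0 0 0 0 168")

```text
time_s: 25.72
tool_pos: [0.5658, -0.0833, 0.0179]
tool_rot: [-160.9, 32.7, -175.3]
force: [-0.5, -0.7, -0.6]
grip_width: 0.0297
grasp_force: 0.0
```

Run:
```python
from h import *
cr();i=cv2.imread('pics/t_last.png')
cv2.imwrite('pics/t5.png',cv2.resize(i[100:240,180:440],(780,420),interpolation=cv2.INTER_CUBIC))
```

```text
t 25.7167 q [  1.6   6.6  -9.2 135.3  74.6  22.3  14.7] p [ 0.5658 -0.0833  0.0179] F [-0.5 -0.7 -0.6]
M [[-0.839, 0.098, 0.535], [-0.069, 0.956, -0.284], [-0.54, -0.275, -0.796]]
lean 37.3 lean az -27.9 -x az 4.7
amber box 331 149 23 22 355 mid-edge xy at z=.09 [ 0.6723 -0.0913  0.09  ]
cradle in spot frame mm -74.3 0.6 tip z [np.float64(0.0271), np.float64(0.0189)]
```

View pics/t5.png

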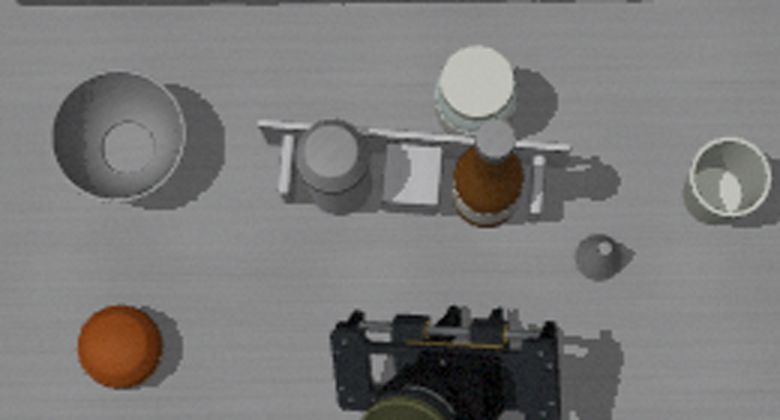

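The bottle stands upright in the right stall (490,180). The arm is clear, and the dredger, nozzle, cup, bowl, bun and jar all appear unmoved. Handing in.

```bash
python3 -c "
from cell import env
print(env.sign_off())"
```

```text
the job is handed in; nothing more can be done
None
```

I pushed the bottle upright into the empty right-hand stall until it met the back plate, backed the arm clear and handed in at about 26 s (no verdict came back); rows cannot pitch the tool, so I leaned it 37° by over-reaching the workspace edge in free air.

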